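# Strip the herb mill: left-hand nut and knife into the wash tray

## Robot

A 6-joint arm with a two-finger parallel gripper is mounted at the origin on the work surface. World frame = base frame: x ahead of the robot, y to its left, z up, the work surface at z = 0. Lengths are in m, angles in degrees, forces in N, time in s.
With the tool pointing down it reaches from about 0.375 to 0.9 m from the base axis. Payload 3.1 kg.
Tool frame: the origin (TCP) lies on the centre line of the jaws, within the pads' length; the fingertips stand 25 mm ahead of it and the grasp point (between the pads) lies 6 mm ahead of it; y points along the fingers, x is the direction in which the jaws open and shut, and the axes are right-handed (so a half turn about y gives the same grasp; the last joint's range is limited). The gripper opens to 87 mm and grips with 3 to 60 N. Pads are 19 mm wide; open, the fingers measure 117 mm over their backs; the gripper's body (75 mm by 190 mm) begins 51 mm behind the grasp point.
Start: joints at [-82.133, 30.224, 82.088, -0, 67.689, -10.227], TCP at [0.194, -0.594, 0.248] pointing down, gripper open.
Joint ranges: [-176.69, 176.69], [-43.24, 126.21], [12.49, 139.97], [-82, 262], [0, 151.66], [-163.58, 163.58]. Speed limits (degrees/s): [159.86, 159.86, 180, 180, 180, 180].

## Interface

Orientations are given as a 3x3 rotation matrix whose columns are the frame's x, y, z axes.
In Python, from rig import * gives the robot as it stands.
- The arm moves only by the tool play_rows, never from a script. Its argument "commands" is a list of rows, each a list of 2 entries, a list of its own where there are three numbers: the shift along the world's x, y, z in m, then the turn, a rotation vector about the world's x, y, z in rad. A call has 1 to 10 rows; each row is the pose to reach, as a shift and turn from the pose commanded when the call began; what a row does not reach only later rows make up. A row lasts 1/8 s, in which the tool goes at most 62.5 mm and 10.7 degrees, less where a joint would pass 70% of its speed; a pose out of reach is approached as far as the arm can. A call with a gripper value outside its range is refused whole. "gripper" is the finger opening in m, from 0 to 0.087, set as the call begins (left out, the last holds). The fingers move at their own pace and stop on an object; the grip force is fixed at half the most. Time passes only in rows, so rows that repeat a pose let the fingers close. It gives the time, the measured TCP pose, the force and the opening at its end, in the units of the state.
- read_state(): the state, without advancing time (a new reading comes with each control period).
- capture(name): name is "side" or "top"; returns a dict with "frame" (480x640x3 uint8, red, green, blue), "depth" (480x640 float32, m along the optical axis (not along the pixel's ray), 0 where there is no reading), "mtx" (3x3 intrinsics, pixels), "dist_coeffs" ([k1, k2, p1, p2, k3] as OpenCV has them; the pictures are not rectified), "cam_to_world" (4x4, takes a point from camera to world coordinates). Camera axes: x right, y down, z forward; pixel columns grow to the right and rows downward; lengths in m; the calibration is good to about 2 mm. A picture is of the moment at which its call begins.
- hand_in(): hands the job in, once; it reports no verdict.
The state is a dict: "time_s": time; "joint_positions": joint angles; "qvel": joint speeds; "tau": joint torques, N m; "position": TCP position; "tcp_rot": TCP orientation; "force": force on the tool from outside, world axes, zero at the start; "moment": the same for the moment, N m; "opening": opening from 0.0 (shut) to 1.0 (fully open).
Only numpy, scipy, OpenCV 4.12 (cv2) and the standard library are available. Lean on these libraries where they do the work, as an engineer would, in place of code of your own. Each camera call takes 0.05 s, during which the arm holds its last target. There are 200 camera calls.

## Task

The herb mill's knife has to be washed: unscrew the hand nut that holds it down (it has a left-hand thread), lift the nut off and put it in the steel tray, then lift the knife off the spindle and lay it flat in the tray beside the nut. Set both down on the tray's floor, do not drop them, and leave the lid, the bottle and the mortar where they stand.

Things in the scene. Friction and masses are not known exactly. Their poses are not given: they have to be found in the camera images.
- nut_mid (a point): Hand nut, 60 mm high, 0.18 kg: round closed aluminium skirt, 54 mm in diameter, 32 mm high, with a black grip bar across its top, 76 mm long, 16 mm wide, 28 mm high. Point on its axis, 30 mm above its lower edge (154 mm above the bench at the start): the bar reaches from 2 to 30 mm above the point. x runs along the bar, y across it, z up. Starts screwed home on the knife's hub.
- nut: The same nut; origin on its axis at its lower edge, x along the bar, z up. LEFT-HAND thread, coarse, 27 mm per turn: turned clockwise as seen from above it comes up; anticlockwise only jams it. After about 135 degrees (10 mm of rise) the thread has run out and it lifts straight off, 40 mm or more to clear the spindle; turning farther does no harm. Let go half-way, it stays.
- spindle_top (a point): Top centre of the steel spindle, upright in the middle of the bowl, 178 mm above the bench; hidden inside the nut at the start. 36 mm thick over its thread, which is the top 24 mm. z up.
- spindle: The same spindle, locked: it does not turn. Origin at the bowl's floor, 74 mm below its top, z up.
- knife_mid (a point): Steel knife, 0.32 kg: round hub, 52 mm in diameter, 40 mm high, and two flat blades at opposite sides, 24 mm wide, 4 mm thick, 160 mm from tip to tip, 6 to 10 mm above the hub's underside. Point on the hub's axis, 20 mm above its underside and 20 mm below its top. x along the blades, y across them (there the hub is free to be gripped), z up.
- knife: The same knife; origin on its axis at its underside, 114 mm above the bench at the start; hub top at 154 mm, 6 mm below the bowl's rim. Its 41 mm bore sits loosely on the spindle, which stands 24 mm out of it once the nut is off; it may turn a little with the nut. Lifts straight off: raise it 70 mm or more to clear the spindle.
- tray_in (a point): Open steel tray, fixed to the bench: 220 mm (x) by 320 mm (y) outside, 40 mm high, walls and floor 4 mm. Point at the centre of its inner floor, 4 mm above the bench; z up.
- mill_bowl (a point): Herb mill, fixed: navy painted housing 220 x 240 mm, 100 mm high; on it an open steel bowl, 199 mm across its rim, 184 mm inside, rim 160 mm above the bench. Point at the centre of the bowl's floor, 104 mm above the bench; z up, control panel on the -x side.
- lid_mid (a point): The mill's round steel lid lying on the bench, 200 mm in diameter, 63 mm high with its black knob; point 30 mm up. Leave alone.
- bottle_mid (a point): Amber glass bottle with white cap, 68 mm in diameter, 150 mm high; point 75 mm up. Leave alone.
- mortar_mid (a point): Brass mortar with its pestle leaning in it, 94 mm in diameter, about 150 mm high; point 44 mm up. Leave alone.

How it is judged:
By the outcome, as a careful person would: the job done as asked, in the order asked, and still so for the second after the job is handed in, with the robot touching nothing.
It also fails if it takes over 72 s, if anything falls off the work surface, if the arm or the gripper's body presses on something with over 40 N, if the wrist force passes 120 N, or if a joint passes its speed limit or range.

## Working session

There is one attempt and no reset: what is moved stays moved. The work goes in short steps, Python scripts to look and compute and a tool call to move; the robot and the scene stay as the last step left them, time stands still between calls to the robot, and variables do not carry over. Pictures are saved under pics/ and viewed, about 8 in all and at most 12, crops included, and the job is handed in when it is done.

Besides the shell and the picture viewer there is one more tool, called after "Request:" as name([rows], argument=value, ...), one row to a line, values as JSON. play_rows: Moves the arm, as the interface text tells. Its arguments: {"type":"object","properties":{"commands":{"type":"array"},"gripper":{"type":"number"}},"required":["commands"]}

```bash
mkdir -p pics; cat > h.py <<'E'
from rig import *
import numpy as np, cv2
def cap(n): return capture(n)
def save(c,f): cv2.imwrite('pics/'+f,c['frame'][:,:,::-1])
def cloud(c):
    K=c['mtx'];h,w=c['depth'].shape
    u,v=np.meshgrid(np.arange(w),np.arange(h))
    p=cv2.undistortPoints(np.stack([u,v],-1).reshape(-1,1,2).astype(np.float64),np.array(K),np.array(c['dist_coeffs'])).reshape(h,w,2)
    d=c['depth'].astype(float)
    P=np.dstack([p[...,0]*d,p[...,1]*d,d])
    T=np.array(c['cam_to_world']);W=P@T[:3,:3].T+T[:3,3]
    W[d==0]=np.nan
    return W
E
python3 - <<'E'
from h import *
for n in('top','side'):
    c=cap(n);save(c,n+'0.png');W=cloud(c);np.save(n+'W.npy',W);np.save(n+'F.npy',c['frame']);print(n,np.round(c['cam_to_world'],3).tolist(),np.isnan(W[...,0]).mean())
s=read_state();print(s)
E
```

```text
top [[0.028, -0.998, 0.056, 0.561], [-0.999, -0.03, -0.023, 0.014], [0.025, -0.056, -0.998, 1.159], [0.0, 0.0, 0.0, 1.0]] 0.004078776041666667
side [[0.966, -0.147, 0.214, 0.437], [-0.26, -0.544, 0.798, -0.692], [-0.001, -0.826, -0.563, 0.649], [0.0, 0.0, 0.0, 1.0]] 0.0037239583333333335
{'time_s': 0.1, 'joint_positions': array([-8.21334031e+01,  3.02725003e+01,  8.21472690e+01,  8.72651420e-05,
        6.76908093e+01, -1.02282648e+01]), 'qvel': array([-0.07184745, -0.16780784, -0.18961032, -0.08438386,  0.00091193,
        0.03200348]), 'tau': array([-1.19935744e-04, -4.40983629e+01, -1.77151680e+01,  6.34056260e-02,
        5.33848896e-02, -4.07481366e-05]), 'position': array([ 0.19405432, -0.59347923,  0.24669153]), 'tcp_rot': array([[ 3.10590385e-01, -2.62751837e-04,  9.50543815e-01],
       [-9.50541954e-01,  1.91198852e-03,  3.10590306e-01],
       [-1.89903703e-03, -9.99998138e-01,  3.44088607e-04]]), 'force': array([ 0.34383719, -0.37796542, -0.65601997]), 'moment': array([ 0.00278181,  0.04459172, -0.01296851]), 'opening': 0.9965883126095824}
```

View pics/top0.png

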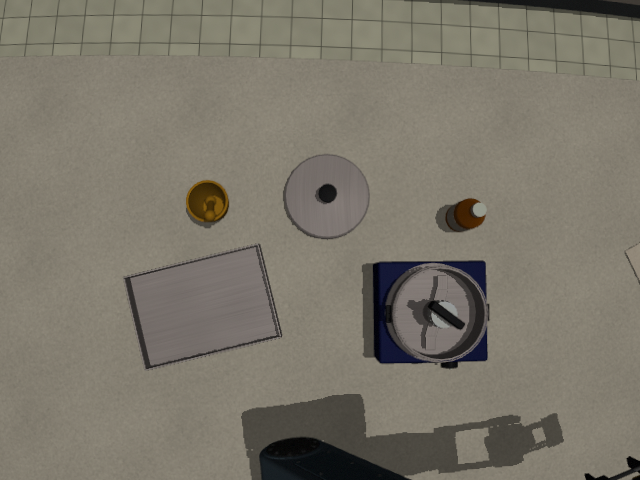

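View pics/side0.png

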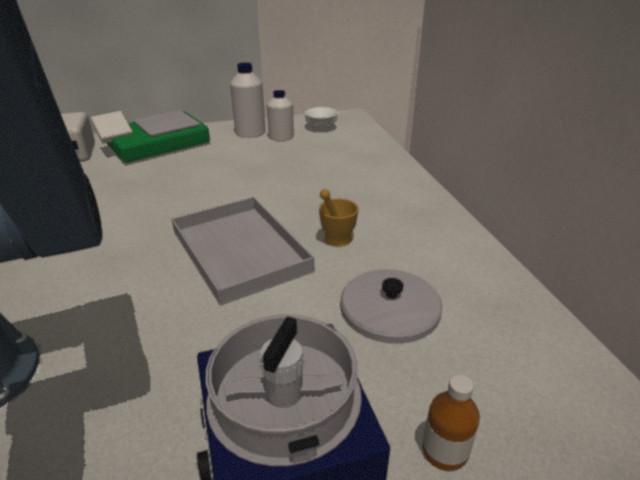

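Top view: the mill bowl is centred near (438,312) with the nut bar from about (431,303) to (463,327). The blades run about (442,275)–(432,350), and the tray has corners at (125,277), (260,245), (281,337), (147,368).

```bash
python3 - <<'E'
from h import *
for n in('top','side'):
    W=np.load(n+'W.npy');F=np.load(n+'F.npy').astype(int);z=W[...,2]
    # bar: z near 0.184 within the mill area
    m=(np.hypot(W[...,0]-0.5,W[...,1]+0.25)<0.2)&(z>0.176)&(z<0.195)&(F.max(-1)<70)
    P=W[m][:,:2];print(n,'bar',m.sum(),z[m].mean())
    if m.sum()>20:
        r=cv2.minAreaRect((P*1000).astype(np.float32));c=np.array(r[0])/1000;_,_,V=np.linalg.svd(P-P.mean(0),full_matrices=0)
        print(r,P.mean(0),'ang',np.degrees(np.arctan2(V[0,1],V[0,0])))
        # rim
        m=(np.hypot(W[...,0]-c[0],W[...,1]-c[1])<0.13)&(abs(z-0.160)<0.004)&(np.hypot(W[...,0]-c[0],W[...,1]-c[1])>0.08)
        P=W[m][:,:2];A=np.c_[2*P,np.ones(len(P))];s=np.linalg.lstsq(A,(P**2).sum(1),rcond=None)[0];print('rim',m.sum(),s[:2],np.sqrt(s[2]+s[0]**2+s[1]**2))
        # blades
        rr=np.hypot(W[...,0]-s[0],W[...,1]-s[1])
        m=(rr<0.082)&(rr>0.035)&(z>0.117)&(z<0.13);P=W[m][:,:2]
        _,_,V=np.linalg.svd(P-P.mean(0),full_matrices=0);print('blade',m.sum(),z[m].mean(),P.mean(0),np.degrees(np.arctan2(V[0,1],V[0,0])))
    m=(abs(z-0.04)<0.006)&(W[...,1]>0.08)&(W[...,1]<0.55)&(W[...,0]>0.35)&(W[...,0]<0.72)
    k=cv2.connectedComponentsWithStats(cv2.dilate(m.astype(np.uint8),np.ones((3,3))));
    i=1+np.argsort(-k[2][1:,4])[:2]
    for j in i:
        Q=W[m&(k[1]==j)][:,:2];r=cv2.minAreaRect((Q*1000).astype(np.float32));print('tray?',len(Q),r)
    m2=(W[...,0]>0.35)&(W[...,0]<0.65)&(W[...,1]>0.2)&(W[...,1]<0.4);print('floor z',np.median(z[m2]))
    for nm,zr in(('lid',(0.012,0.07)),):
        pass
E
```

```text
top bar 45 0.18534369089168107
((497.1326599121094, -241.79852294921875), (62.7592658996582, 30.42395782470703), 31.197298049926758) [ 0.49633603 -0.23774896] ang -135.03252937135198
rim 1008 [ 0.49895568 -0.25472247] 0.09531844138971773
blade 459 0.12534355676879316 [ 0.49679293 -0.25467492] 169.56537548808114
tray? 696 ((496.2785949707031, 258.6181945800781), (212.10296630859375, 323.0514221191406), 15.958481788635254)
tray? 262 ((388.85479736328125, 224.41329956054688), (6.132064342498779, 299.4150085449219), 15.405587196350098)
floor z 0.004678118105193474
side bar 81 0.19194493187243628
((493.93426513671875, -253.61865234375), (73.23429870605469, 24.750343322753906), 54.89170837402344) [ 0.49058161 -0.27219993] ang -130.87000814365317
rim 2444 [ 0.49793323 -0.25585634] 0.09521114155853541
blade 950 0.12460617837633406 [ 0.49703207 -0.25565141] 169.24740485872613
tray? 1022 ((490.9500732421875, 256.78277587890625), (221.9647674560547, 324.6963806152344), 15.75578784942627)
tray? 48 ((700.2075805664062, 220.5480194091797), (13.161826133728027, 47.434837341308594), 46.30393600463867)
floor z 0.005711544873576946
```

```bash
cat >> h.py <<'E'
def ray(c,uv,z):
    p=cv2.undistortPoints(np.array(uv,float).reshape(-1,1,2),np.array(c['mtx']),np.array(c['dist_coeffs'])).reshape(-1,2)
    T=np.array(c['cam_to_world']);d=np.c_[p,np.ones(len(p))]@T[:3,:3].T
    return T[:3,3]+d*((z-T[2,3])/d[:,2])[:,None]
E
python3 - <<'E'
from h import *
for n,(u0,v0,u1,v1),th in(('top',(425,295,470,335),45),('side',(255,310,305,372),40)):
    c=cap(n);F=c['frame'].astype(int);m=np.zeros((480,640),np.uint8)
    m[v0:v1,u0:u1]=(F[v0:v1,u0:u1].max(-1)<th)
    k=cv2.connectedComponentsWithStats(m);j=1+np.argmax(k[2][1:,4]);v,u=np.nonzero(k[1]==j)
    for z in((0.184,) if n=='top' else (0.184,0.17)):
        P=ray(c,np.c_[u,v],z)[:,:2];r=cv2.minAreaRect((P*1000).astype(np.float32));print(n,z,len(u),r,u.min(),u.max(),v.min(),v.max())
    for w in range(v0,v1,2) if n=='top' else []: print(''.join('%4d'%x for x in F[w,u0:u1:2].max(-1)))
E
```

```text
top 0.184 434 ((490.1082763671875, -251.9850616455078), (86.51444244384766, 42.40507888793945), 52.631229400634766) 425 464 301 328
 130 128 127  67  67 120 126 128 126 127 131 125 125 124 124 123 123 123 124 124  94  65  63
 127 127 127  65  66 125 128 126 126 126 121 121 121 121 121 121 123 122 122 122 122  63  64
 116 116  82  65  47 124 126 125 124 126 116 124 124 124 123 124 124 123 124 124 124  89  64
  66  67  54  22  11  25  44  72  94  83 121  82 128 125 124 124 125 125 126 125 126 125  66
  68  40  20   3   7  27  13 146 151 151 151 152 153 131 122 125 126 125 125 126 126 126  65
  40  36   3   6  22  25  24  18 109 151 152 151 152 152 145 124 124 123 124 124 124 123  71
  36  36   6  12  24  24  24  24  22  63 146 151 151 151 152 131 120 120 120 120 120 121  80
  37  38  44  11   8  24  26  23  23  25  31 140 151 151 151 152 124 123 123 124 124 123  81
  37  37  45  59  53   3  20  24  25  23  25  19 111 150 150 152 130 124 123 124 125 124  80
  37  39  44  98  98  68  14  16  22  23  24  23  23  65 144 152 133 123 124 124 123 123  79
  36  42  55 123 152 151  83  27   9  
[... 458 characters left out ...]
1 151 150 150 140 104  77  30  14  22  23  23  21 117  76  65
  68  90 129 126 123 126 131  98 132 144 142 138 129 126 117  69   7  20  23  92 123  75  65
  67 126 128 125 126 125 128 128 129 129 129 128 128 129 128 128 105  83  89 125 129  68  66
  65 126 126 125 126 122 119 127 126 127 127 128 128 128 128 127 128 127 128 127  98  67  68
  56 127 126 125 126 121 122 128 126 127 126 127 127 126 126 126 126 126 126  98  66  66  62
side 0.184 847 ((500.3904113769531, -237.26329040527344), (97.03562927246094, 23.67508316040039), 55.75080108642578) 264 295 318 371
side 0.17 847 ((502.3096923828125, -223.56263732910156), (99.95835876464844, 24.388187408447266), 55.750736236572266) 264 295 318 371
```

```bash
python3 - <<'E'
from h import *
c=cap('top');F=c['frame'].astype(int).max(-1);m=np.zeros((480,640),np.uint8)
m[300:330,427:466]=((F>18)&(F<34))[300:330,427:466]
m=cv2.morphologyEx(m,cv2.MORPH_OPEN,np.ones((3,3)))
k=cv2.connectedComponentsWithStats(m);j=1+np.argmax(k[2][1:,4]);v,u=np.nonzero(k[1]==j)
P=ray(c,np.c_[u,v],0.184)[:,:2];print(len(u),cv2.minAreaRect((P*1000).astype(np.float32)),P.mean(0))
_,_,V=np.linalg.svd(P-P.mean(0),full_matrices=0);a=np.degrees(np.arctan2(V[0,1],V[0,0]));print('bar',a)
W=np.load('topW.npy')
# tray corners via rays at top rim z=.04 (rough pixel corners, outer)
print(ray(c,[[125,277],[260,245],[281,337],[147,368]],0.04)[:,:2].round(4))
E
```

```text
223 ((496.7396545410156, -264.6784362792969), (73.55937957763672, 12.835382461547852), 54.917503356933594) [ 0.49702865 -0.26424403]
bar -124.51534262610473
[[0.5534 0.4345]
 [0.6355 0.1279]
 [0.4293 0.0737]
 [0.349  0.3757]]
```

```bash
python3 - <<'E'
from h import *
c=cap('top');F=c['frame']
print('rim',ray(c,[[388,312],[489,312],[438.5,263],[438.5,362]],0.16).round(4).tolist())
print('bar ends',ray(c,[[431,302],[463,326]],0.184).round(4).tolist())
cv2.imwrite('pics/z.png',np.hstack([cv2.resize(F[255:370,375:500,::-1],None,fx=3.1,fy=3.1,interpolation=2),cv2.resize(capture('side')['frame'][305:465,195:370,::-1],(390,356),interpolation=2)]))
E
```

```text
rim [[0.4992, -0.1475, 0.16], [0.5035, -0.3576, 0.16], [0.6015, -0.2496, 0.16], [0.3997, -0.2539, 0.16]]
bar ends [[0.5225, -0.2295, 0.184], [0.476, -0.2956, 0.184]]
```

View pics/z.png

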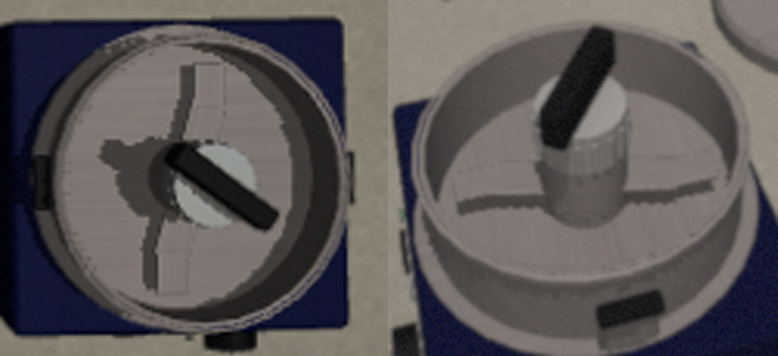

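The nut's lower edge is at 154 mm (on the hub top), so the bar's top is at 214 mm, not 184. I'm recalculating with that height.

```bash
python3 - <<'E'
from h import *
c=cap('top');F=c['frame'].astype(int).max(-1);m=np.zeros((480,640),np.uint8)
m[300:330,427:466]=((F>18)&(F<34))[300:330,427:466]
m=cv2.morphologyEx(m,cv2.MORPH_OPEN,np.ones((3,3)))
k=cv2.connectedComponentsWithStats(m);j=1+np.argmax(k[2][1:,4]);v,u=np.nonzero(k[1]==j)
P=ray(c,np.c_[u,v],0.214)[:,:2];print(cv2.minAreaRect((P*1000).astype(np.float32)),P.mean(0))
for n in('top','side'):
    W=np.load(n+'W.npy');z=W[...,2];rr=np.hypot(W[...,0]-.498,W[...,1]+.2555);print(n,np.percentile(z[(rr<.04)&(z>.15)],[5,50,95]))
    m=(rr<.05)&(abs(z-.214)<.006);P=W[m][:,:2];print(m.sum(),P.mean(0),cv2.minAreaRect((P*1000).astype(np.float32)))
E
```

```text
((498.7162170410156, -256.09490966796875), (71.29622650146484, 12.440499305725098), 54.917484283447266) [ 0.49871477 -0.2559373 ]
top [0.17126433 0.18981402 0.21684978]
321 [ 0.49930702 -0.25332725] ((499.0343933105469, -254.47840881347656), (75.7044448852539, 16.87838363647461), 54.59568786621094)
side [0.1579214  0.18778806 0.21542126]
643 [ 0.49709847 -0.2587724 ] ((498.257080078125, -255.13487243652344), (76.77835083007812, 16.279983520507812), 55.306556701660156)
```

Both depth views and the ray cast agree: axis at about (0.4985, −0.2555), bar at 55°, blades at about 169.5°, tray centre about (0.492, 0.255) turned 15.8°. The view showed the bar's top face clearly above the bowl. Moving above the nut now.

Request:
play_rows([
  [[0.01, 0.01, 0.04], [0, 0, 0.05]],
  [[0.04, 0.045, 0.062], [0, 0, 0.12]],
  [[0.08, 0.09, 0.062], [0, 0, 0.2]],
  [[0.12, 0.135, 0.062], [0, 0, 0.28]],
  [[0.16, 0.18, 0.062], [0, 0, 0.36]],
  [[0.2, 0.225, 0.062], [0, 0, 0.44]],
  [[0.24, 0.265, 0.062], [0, 0, 0.52]],
  [[0.28, 0.31, 0.062], [0, 0, 0.6]],
  [[0.3045, 0.3385, 0.062], [0, 0, 0.644]],
  [[0.3045, 0.3385, 0.062], [0, 0, 0.644]],
], gripper=0.087)

```text
time_s: 1.65
position: [0.5, -0.2533, 0.3096]
tcp_rot: [[0.822, 0.0, 0.57], [-0.57, 0.0, 0.822], [0.0, -1.0, 0.0]]
force: [-0.6, -0.3, -0.1]
opening: 0.998
```

```bash
python3 - <<'E'
from h import *
c=cap('side');save(c,'s1.png')
s=read_state();R=s['tcp_rot'];print(s['time_s'],s['position'],np.degrees(np.arctan2(R[1,0],R[0,0])),R[:,1],s['force'],s['joint_positions'].round(1))
E
```

```text
1.7 [ 0.49909465 -0.25459552  0.30955311] -34.86382954188216 [-3.10831566e-04 -4.07184566e-04 -9.99999869e-01] [1.10412266 0.09877321 0.31992811] [-38.4  21.3  87.1  -0.   71.6  -3.6]
```

View pics/s1.png

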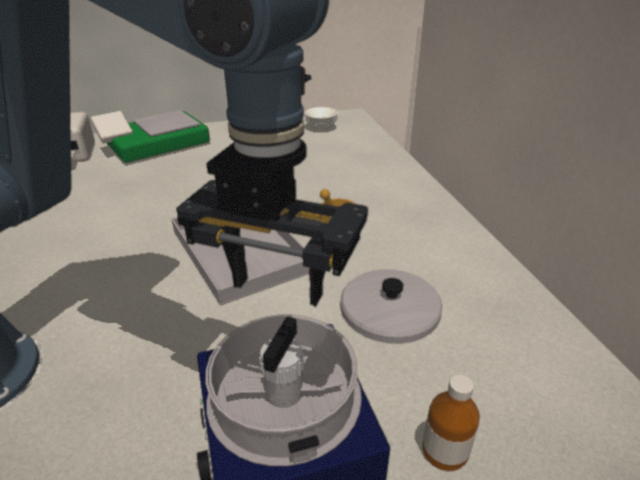

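The gripper is open directly above the nut with its jaws across the bar (nut at about (282,345)). Going down and gripping.

Request:
play_rows([
  [[0, -0.001, -0.025], [0, 0, 0]],
  [[0, -0.001, -0.05], [0, 0, 0]],
  [[0, -0.001, -0.07], [0, 0, 0]],
  [[0, -0.001, -0.085], [0, 0, 0]],
  [[0, -0.001, -0.096], [0, 0, 0]],
  [[0, -0.001, -0.096], [0, 0, 0]],
  [[0, -0.001, -0.096], [0, 0, 0]],
])

```text
time_s: 2.58
position: [0.499, -0.257, 0.2141]
tcp_rot: [[0.819, 0.001, 0.574], [-0.574, -0.001, 0.819], [0.001, -1.0, -0.0]]
force: [-0.2, 0.2, 0.4]
opening: 0.998
```

Request:
play_rows([
  [[0, 0, 0], [0, 0, 0]],
  [[0, 0, 0], [0, 0, 0]],
  [[0, 0, 0], [0, 0, 0]],
  [[0, 0, 0], [0, 0, 0]],
  [[0, 0, 0], [0, 0, 0]],
  [[0, 0, 0], [0, 0, 0]],
  [[0, 0, 0], [0, 0, 0]],
  [[0, 0, 0], [0, 0, 0]],
], gripper=0.0)

```text
time_s: 3.58
position: [0.4984, -0.2563, 0.2135]
tcp_rot: [[0.819, -0.001, 0.574], [-0.574, 0.001, 0.819], [-0.001, -1.0, 0.0]]
force: [1.6, -1.0, -0.9]
opening: 0.183
```

Request:
play_rows([
  [[0, 0, 0.0004], [0, 0, -0.1]],
  [[0, 0, 0.0009], [0, 0, -0.2]],
  [[0, 0, 0.0013], [0, 0, -0.3]],
  [[0, 0, 0.0017], [0, 0, -0.4]],
  [[0, 0, 0.0021], [0, 0, -0.5]],
  [[0, 0, 0.0021], [0, 0, -0.5]],
])

```text
time_s: 4.32
position: [0.4982, -0.2562, 0.2151]
tcp_rot: [[0.445, -0.001, 0.896], [-0.896, 0.001, 0.445], [-0.002, -1.0, -0.001]]
force: [-1.3, 0.7, -2.3]
opening: 0.181
```

Smooth, with low forces. Continuing.

Request:
play_rows([
  [[0, 0, 0.0006], [0, 0, -0.14]],
  [[0, 0, 0.0012], [0, 0, -0.28]],
  [[0, 0, 0.0018], [0, 0, -0.42]],
  [[0, 0, 0.0024], [0, 0, -0.56]],
  [[0, 0, 0.003], [0, 0, -0.7]],
  [[0, 0, 0.0036], [0, 0, -0.84]],
  [[0, 0, 0.0042], [0, 0, -0.98]],
  [[0, 0, 0.0048], [0, 0, -1.12]],
  [[0, 0, 0.0054], [0, 0, -1.26]],
  [[0, 0, 0.006], [0, 0, -1.4]],
])

```text
time_s: 5.58
position: [0.4974, -0.2547, 0.2207]
tcp_rot: [[-0.809, -0.003, 0.587], [-0.587, 0.004, -0.809], [0.0, -1.0, -0.005]]
force: [-1.2, 2.2, -1.9]
opening: 0.187
```

Request:
play_rows([
  [[0, 0, 0.0006], [0, 0, -0.14]],
  [[0, 0, 0.0012], [0, 0, -0.28]],
  [[0, 0, 0.0018], [0, 0, -0.42]],
  [[0, 0, 0.0024], [0, 0, -0.56]],
  [[0, 0, 0.0032], [0, 0, -0.7]],
  [[0, 0, 0.0034], [0, 0, -0.74]],
  [[0, 0, 0.0034], [0, 0, -0.74]],
  [[0, 0, 0.0034], [0, 0, -0.74]],
])

```text
time_s: 6.58
position: [0.498, -0.2543, 0.2241]
tcp_rot: [[-0.994, -0.002, -0.108], [0.108, 0.005, -0.994], [0.003, -1.0, -0.005]]
force: [0.7, 6.3, -3.8]
opening: 0.18
```

```bash
python3 - <<'E'
from h import *
c=cap('side');cv2.imwrite('pics/s2.png',cv2.resize(c['frame'][240:480,150:400,::-1],None,fx=2,fy=2))
s=read_state();R=s['tcp_rot'];print(s['time_s'],s['position'],np.degrees(np.arctan2(R[1,0],R[0,0])),s['force'],s['moment'],s['joint_positions'].round(1))
E
```

```text
6.625 [ 0.497993   -0.25433051  0.2241131 ] 173.82695575815956 [ 1.05422626  7.01441933 -3.3937185 ] [ 1.27955846 -0.20131289  0.0212995 ] [-38.6  26.9  92.9   0.2  60.4 147.5]
```

View pics/s2.png

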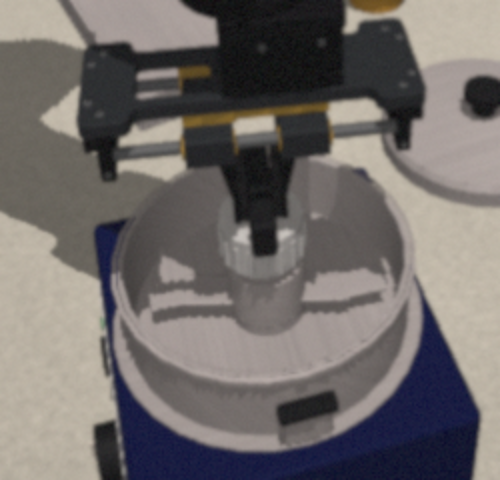

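Turned 151°. The bar is square in the jaws and the nut is slightly raised. Lifting slowly with a force check.

Request:
play_rows([
  [[0, 0.0015, 0.001], [0, 0, 0]],
  [[0, 0.0015, 0.003], [0, 0, 0]],
  [[0, 0.0015, 0.006], [0, 0, 0]],
  [[0, 0.0015, 0.009], [0, 0, 0]],
])

```text
time_s: 7.12
position: [0.4989, -0.2552, 0.2343]
tcp_rot: [[-0.994, 0.001, -0.109], [0.109, -0.0, -0.994], [-0.001, -1.0, 0.0]]
force: [1.3, 1.9, -4.2]
opening: 0.182
```

Request:
play_rows([
  [[0, 0, 0.008], [0, 0, 0]],
  [[0, 0, 0.02], [0, 0, 0]],
  [[0, 0, 0.035], [0, 0, 0]],
  [[0, 0, 0.055], [0, 0, 0]],
  [[0, 0, 0.075], [0, 0, 0]],
  [[0, 0, 0.085], [0, 0, 0]],
  [[0, 0, 0.085], [0, 0, 0]],
])

```text
time_s: 8.0
position: [0.4989, -0.2555, 0.3203]
tcp_rot: [[-0.994, 0.002, -0.109], [0.109, -0.002, -0.994], [-0.002, -1.0, 0.002]]
force: [0.4, 0.4, -2.0]
opening: 0.179
```

```bash
python3 - <<'E'
from h import *
c=cap('side');cv2.imwrite('pics/s3.png',cv2.resize(c['frame'][160:480,150:450,::-1],None,fx=1.5,fy=1.5))
W=cloud(c);F=c['frame']
z=W[...,2]
for zz,lo,hi in((0.178,0,.022),(0.154,.019,.03)):
    rr=np.hypot(W[...,0]-.498,W[...,1]+.2555);m=(rr<hi+.006)&(abs(z-zz)<.003);P=W[m][:,:2];print(zz,m.sum(),cv2.minEnclosingCircle((P*1000).astype(np.float32)) if m.sum()else'')
rr=np.hypot(W[...,0]-.498,W[...,1]+.2555);m=(rr<.082)&(rr>.035)&(z>.117)&(z<.13);P=W[m][:,:2]
_,_,V=np.linalg.svd(P-P.mean(0),full_matrices=0);print('blade',m.sum(),P.mean(0),np.degrees(np.arctan2(V[0,1],V[0,0])))
s=read_state();R=s['tcp_rot'];print(s['time_s'],s['position'],np.degrees(np.arctan2(R[1,0],R[0,0])),s['force'],s['joint_positions'].round(1))
E
```

```text
0.178 301 ((498.6085205078125, -254.84046936035156), 18.399072647094727)
0.154 428 ((498.41436767578125, -255.11508178710938), 26.222288131713867)
blade 950 [ 0.49721063 -0.25568243] 169.2407943330049
8.05 [ 0.49852585 -0.2550988   0.31930986] 173.7304818181738 [ 0.20176713  0.61814111 -2.79732   ] [-38.5  20.7  86.4  -0.   72.8 147.7]
```

View pics/s3.png

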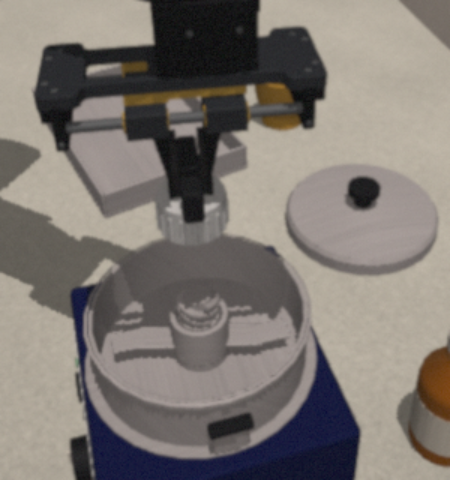

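The nut hangs in the jaws (about (190,215) in the crop). The spindle is bare and the knife sits unmoved at 169°. Carrying the nut to the tray.

Request:
play_rows([
  [[-0.001, 0.02, 0], [0, 0, 0.12]],
  [[-0.003, 0.065, 0], [0, 0, 0.28]],
  [[-0.005, 0.11, 0], [0, 0, 0.44]],
  [[-0.008, 0.155, 0], [0, 0, 0.6]],
  [[-0.01, 0.2, 0], [0, 0, 0.76]],
  [[-0.012, 0.245, 0], [0, 0, 0.92]],
  [[-0.015, 0.29, 0], [0, 0, 1.08]],
  [[-0.018, 0.335, 0], [0, 0, 1.24]],
  [[-0.021, 0.38, 0], [0, 0, 1.4]],
  [[-0.023, 0.425, 0], [0, 0, 1.55]],
])

```text
time_s: 9.3
position: [0.4748, 0.1713, 0.3182]
tcp_rot: [[-0.125, -0.002, 0.992], [-0.992, -0.0, -0.125], [0.001, -1.0, -0.002]]
force: [-0.2, 0.4, -1.4]
opening: 0.18
```

Request:
play_rows([
  [[-0.001, 0.045, -0.01], [0, 0, 0.12]],
  [[-0.003, 0.09, -0.03], [0, 0, 0.25]],
  [[-0.005, 0.13, -0.06], [0, 0, 0.35]],
  [[-0.0055, 0.155, -0.1], [0, 0, 0.4]],
  [[-0.0055, 0.162, -0.14], [0, 0, 0.407]],
  [[-0.0055, 0.162, -0.18], [0, 0, 0.407]],
  [[-0.0055, 0.162, -0.21], [0, 0, 0.407]],
  [[-0.0055, 0.162, -0.225], [0, 0, 0.407]],
  [[-0.0055, 0.162, -0.235], [0, 0, 0.407]],
  [[-0.0055, 0.162, -0.235], [0, 0, 0.407]],
])

```text
time_s: 10.55
position: [0.4702, 0.3319, 0.0839]
tcp_rot: [[0.273, -0.0, 0.962], [-0.962, -0.0, 0.273], [0.0, -1.0, -0.0]]
force: [-0.2, 1.0, -2.0]
opening: 0.179
```

```bash
python3 - <<'E'
from h import *
c=cap('side');cv2.imwrite('pics/s4.png',cv2.resize(c['frame'][80:330,120:440,::-1],None,fx=2,fy=2))
s=read_state();R=s['tcp_rot'];print(s['time_s'],s['position'],np.degrees(np.arctan2(R[1,0],R[0,0])),s['force'],s['joint_positions'].round(1))
E
```

```text
10.6 [0.47062912 0.33209032 0.08457161] -74.14566397983988 [ 0.30762731  0.90365654 -2.10414014] [24.1 39.7 96.4 -0.  43.8 98.2]
```

View pics/s4.png

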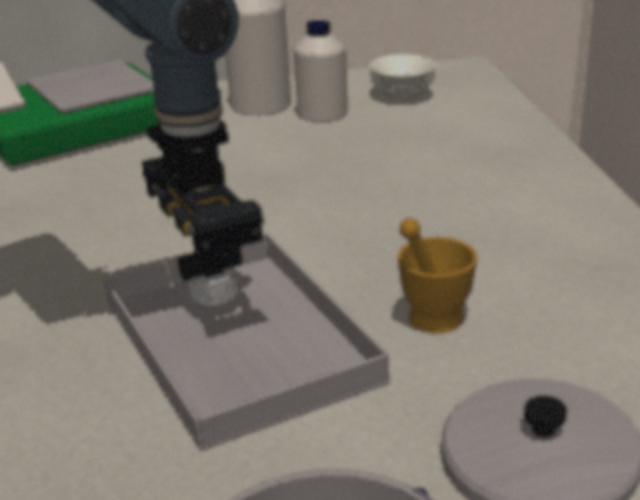

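The nut hovers inside the far half of the tray (crop (213,290)), clear of the walls. Lowering to contact.

Request:
play_rows([
  [[0, 0, -0.006], [0, 0, 0]],
  [[0, 0, -0.011], [0, 0, 0]],
  [[0, 0, -0.015], [0, 0, 0]],
  [[0, 0, -0.017], [0, 0, 0]],
  [[0, 0, -0.017], [0, 0, 0]],
])

```text
time_s: 11.22
position: [0.47, 0.3319, 0.0668]
tcp_rot: [[0.273, -0.0, 0.962], [-0.962, -0.0, 0.273], [0.0, -1.0, -0.0]]
force: [1.1, -0.2, -1.7]
opening: 0.177
```

Request:
play_rows([
  [[0, 0, -0.001], [0, 0, 0]],
  [[0, 0, -0.002], [0, 0, 0]],
  [[0, 0, -0.002], [0, 0, 0]],
])

```text
time_s: 11.6
position: [0.4701, 0.3319, 0.065]
tcp_rot: [[0.273, -0.0, 0.962], [-0.962, -0.0, 0.273], [0.0, -1.0, -0.0]]
force: [-0.3, -0.5, -2.1]
opening: 0.179
```

Request:
play_rows([
  [[0, 0, -0.001], [0, 0, 0]],
  [[0, 0, -0.0015], [0, 0, 0]],
  [[0, 0, -0.0015], [0, 0, 0]],
])

```text
time_s: 11.98
position: [0.4702, 0.3319, 0.0635]
tcp_rot: [[0.273, 0.0, 0.962], [-0.962, 0.0, 0.273], [-0.0, -1.0, 0.0]]
force: [0.1, -0.6, -1.9]
opening: 0.181
```

Request:
play_rows([
  [[0, 0, -0.0008], [0, 0, 0]],
  [[0, 0, -0.0012], [0, 0, 0]],
  [[0, 0, -0.0012], [0, 0, 0]],
])

```text
time_s: 12.35
position: [0.4701, 0.332, 0.0634]
tcp_rot: [[0.273, 0.0, 0.962], [-0.962, 0.0, 0.273], [-0.0, -1.0, 0.0]]
force: [-1.9, -0.5, 5.3]
opening: 0.184
```

Contact. Relieving slightly, releasing, then lifting away.

Request:
play_rows([
  [[0, 0, 0.0008], [0, 0, 0]],
  [[0, 0, 0.0008], [0, 0, 0]],
  [[0, 0, 0.0008], [0, 0, 0]],
  [[0, 0, 0.0008], [0, 0, 0]],
  [[0, 0, 0.0008], [0, 0, 0]],
  [[0, 0, 0.0008], [0, 0, 0]],
  [[0, 0, 0.0008], [0, 0, 0]],
], gripper=0.06)

```text
time_s: 13.22
position: [0.4701, 0.3319, 0.0631]
tcp_rot: [[0.273, 0.0, 0.962], [-0.962, 0.0, 0.273], [-0.0, -1.0, 0.0]]
force: [-0.3, 0.5, -0.2]
opening: 0.688
```

Request:
play_rows([
  [[0, 0, 0.01], [0, 0, 0]],
  [[0, 0, 0.04], [0, 0, 0]],
  [[0, 0, 0.09], [0, 0, 0]],
  [[0, 0, 0.14], [0, 0, 0]],
  [[0, 0, 0.19], [0, 0, 0]],
  [[0, -0.02, 0.22], [0, 0, -0.02]],
  [[0.001, -0.06, 0.22], [0, 0, -0.05]],
  [[0.003, -0.11, 0.22], [0, 0, -0.1]],
], gripper=0.087)

```text
time_s: 14.22
position: [0.4731, 0.2215, 0.2846]
tcp_rot: [[0.176, 0.003, 0.984], [-0.984, 0.001, 0.176], [-0.0, -1.0, 0.003]]
force: [-0.2, 0.5, -0.4]
opening: 0.998
```

```bash
python3 - <<'E'
from h import *
c=cap('top');W=cloud(c);z=W[...,2]
rr=np.hypot(W[...,0]-.47,W[...,1]-.332);m=(rr<.05)&(abs(z-.064)<.008);print('bar top',m.sum(),np.median(z[m]),cv2.minAreaRect((W[m][:,:2]*1000).astype(np.float32)))
s=read_state();R=s['tcp_rot'];print(s['time_s'],s['position'],np.degrees(np.arctan2(R[1,0],R[0,0])),s['force'],s['joint_positions'].round(1))
E
```

```text
bar top 78 0.06427921505273892 ((497.4024963378906, 337.5128479003906), (21.6109561920166, 16.608299255371094), 15.082998275756836)
14.275 [0.47270351 0.21578492 0.28402806] -80.11515538821425 [-1.79482434 -3.62020665 -0.83585127] [12.4 19.6 94.5 -0.3 66.  92.6]
```

Request:
play_rows([
  [[0.002, -0.045, 0], [0, 0, -0.04]],
  [[0.005, -0.095, 0], [0, 0, -0.08]],
  [[0.008, -0.145, 0], [0, 0, -0.12]],
  [[0.011, -0.195, 0], [0, 0, -0.16]],
  [[0.014, -0.245, 0], [0, 0, -0.2]],
  [[0.017, -0.295, 0], [0, 0, -0.24]],
  [[0.02, -0.345, 0], [0, 0, -0.28]],
  [[0.022, -0.395, 0], [0, 0, -0.32]],
  [[0.0245, -0.445, 0], [0, 0, -0.35]],
  [[0.0255, -0.477, 0], [0, 0, -0.365]],
])

```text
time_s: 15.52
position: [0.4986, -0.2574, 0.2838]
tcp_rot: [[-0.189, 0.001, 0.982], [-0.982, -0.001, -0.189], [0.001, -1.0, 0.001]]
force: [-0.1, 0.7, -0.2]
opening: 0.998
```

Request:
play_rows([
  [[0, 0, 0], [0, 0, 0]],
  [[0, 0, 0], [0, 0, 0]],
  [[0, 0, 0], [0, 0, 0]],
])

```text
time_s: 15.9
position: [0.4985, -0.2536, 0.2833]
tcp_rot: [[-0.186, -0.0, 0.983], [-0.983, 0.001, -0.186], [-0.001, -1.0, -0.0]]
force: [-0.1, 0.8, 0.3]
opening: 1.0
```

Request:
play_rows([
  [[0, -0.001, -0.03], [0, 0, 0]],
  [[0, -0.001, -0.06], [0, 0, 0]],
  [[0, -0.001, -0.085], [0, 0, 0]],
  [[0, -0.001, -0.105], [0, 0, 0]],
  [[0, -0.001, -0.12], [0, 0, 0]],
  [[0, -0.001, -0.129], [0, 0, 0]],
  [[0, -0.001, -0.131], [0, 0, 0]],
  [[0, -0.001, -0.131], [0, 0, 0]],
])

```text
time_s: 16.9
position: [0.499, -0.2562, 0.1526]
tcp_rot: [[-0.187, 0.001, 0.982], [-0.982, -0.001, -0.187], [0.0, -1.0, 0.001]]
force: [0.6, -0.7, -0.1]
opening: 1.0
```

Request:
play_rows([
  [[0, 0, 0], [0, 0, 0]],
  [[0, 0, 0], [0, 0, 0]],
  [[0, 0, 0], [0, 0, 0]],
  [[0, 0, 0], [0, 0, 0]],
  [[0, 0, 0], [0, 0, 0]],
  [[0, 0, 0], [0, 0, 0]],
], gripper=0.0)

```text
time_s: 17.65
position: [0.4987, -0.2557, 0.1522]
tcp_rot: [[-0.187, 0.0, 0.982], [-0.982, 0.001, -0.187], [-0.001, -1.0, -0.0]]
force: [-0.6, 1.5, 1.6]
opening: 0.591
```

Request:
play_rows([
  [[0, 0, 0.002], [0, 0, 0]],
  [[0, 0, 0.006], [0, 0, 0]],
  [[0, 0, 0.012], [0, 0, 0]],
  [[0, 0, 0.018], [0, 0, 0]],
])

```text
time_s: 18.15
position: [0.4986, -0.2562, 0.1705]
tcp_rot: [[-0.187, 0.0, 0.982], [-0.982, -0.0, -0.187], [0.0, -1.0, 0.0]]
force: [-0.4, 0.2, -3.1]
opening: 0.599
```

Request:
play_rows([
  [[0, 0, 0.01], [0, 0, 0]],
  [[0, 0, 0.025], [0, 0, 0]],
  [[0, 0, 0.04], [0, 0, 0]],
  [[0, 0, 0.06], [0, 0, 0]],
  [[0, 0, 0.08], [0, 0, 0]],
  [[0, 0, 0.1], [0, 0, 0]],
  [[0, 0, 0.105], [0, 0, 0]],
  [[0, 0, 0.105], [0, 0, 0]],
])

```text
time_s: 19.15
position: [0.4986, -0.256, 0.2755]
tcp_rot: [[-0.187, 0.0, 0.982], [-0.982, -0.0, -0.187], [0.0, -1.0, 0.001]]
force: [-0.1, -0.7, -2.5]
opening: 0.592
```

```bash
python3 - <<'E'
from h import *
c=cap('side');cv2.imwrite('pics/s5.png',c['frame'][...,::-1])
s=read_state();R=s['tcp_rot'];print(s['time_s'],s['position'],np.degrees(np.arctan2(R[1,0],R[0,0])),s['force'],s['joint_positions'].round(1),s['opening'])
W=cloud(c);z=W[...,2];rr=np.hypot(W[...,0]-.47,W[...,1]-.332);m=(rr<.05)&(abs(z-.064)<.006);print('nut bar',m.sum(),cv2.minAreaRect((W[m][:,:2]*1000).astype(np.float32)))
E
```

```text
19.2 [ 0.49828652 -0.25578579  0.27488792] -100.78334983376024 [-1.13412066 -0.06981634 -2.91757571] [-38.6  23.4  89.7   0.   67.   62.2] 0.5961916494497042
nut bar 162 ((471.36871337890625, 330.0562438964844), (75.29732513427734, 20.611337661743164), 19.24395751953125)
```

View pics/s5.png

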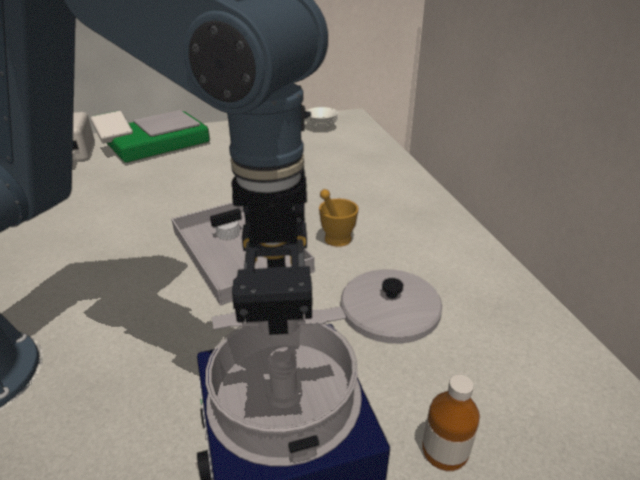

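The knife is held level above the bare spindle, and the nut stands upright in the tray at (228,225). Carrying the knife over.

Request:
play_rows([
  [[0, 0.02, 0], [0, 0, 0.02]],
  [[0.001, 0.065, 0], [0, 0, 0.07]],
  [[0.002, 0.115, 0], [0, 0, 0.12]],
  [[0.003, 0.165, 0], [0, 0, 0.17]],
  [[0.004, 0.215, 0], [0, 0, 0.22]],
  [[0.005, 0.265, 0], [0, 0, 0.27]],
  [[0.006, 0.315, 0], [0, 0, 0.32]],
  [[0.007, 0.365, 0], [0, 0, 0.37]],
  [[0.008, 0.415, 0], [0, 0, 0.43]],
  [[0.0095, 0.4525, 0], [0, 0, 0.464]],
])

```text
time_s: 20.45
position: [0.5062, 0.1994, 0.2744]
tcp_rot: [[0.276, -0.003, 0.961], [-0.961, 0.0, 0.276], [-0.001, -1.0, -0.002]]
force: [0.6, -0.7, -2.1]
opening: 0.594
```

Request:
play_rows([
  [[0, 0, 0], [0, 0, 0]],
  [[0, 0, -0.03], [0, 0, 0]],
  [[0, 0, -0.07], [0, 0, 0]],
  [[0, 0, -0.11], [0, 0, 0]],
  [[0, 0, -0.14], [0, 0, 0]],
  [[0, 0, -0.165], [0, 0, 0]],
  [[0, 0, -0.175], [0, 0, 0]],
  [[0, 0, -0.175], [0, 0, 0]],
  [[0, 0, -0.175], [0, 0, 0]],
])

```text
time_s: 21.58
position: [0.5088, 0.1965, 0.1011]
tcp_rot: [[0.272, 0.002, 0.962], [-0.962, 0.0, 0.272], [0.0, -1.0, 0.002]]
force: [-0.7, 0.4, -2.1]
opening: 0.599
```

```bash
python3 - <<'E'
from h import *
c=cap('side');cv2.imwrite('pics/s6.png',cv2.resize(c['frame'][80:330,120:440,::-1],None,fx=2,fy=2))
s=read_state();R=s['tcp_rot'];print(s['time_s'],s['position'],np.degrees(np.arctan2(R[1,0],R[0,0])),s['force'],s['joint_positions'].round(1))
E
```

```text
21.625 [0.50890639 0.19653232 0.10123392] -74.19879159618404 [-0.07975863  0.01575654 -3.06579327] [  9.4  36.6 100.5  -0.   42.8  83.6]
```

View pics/s6.png

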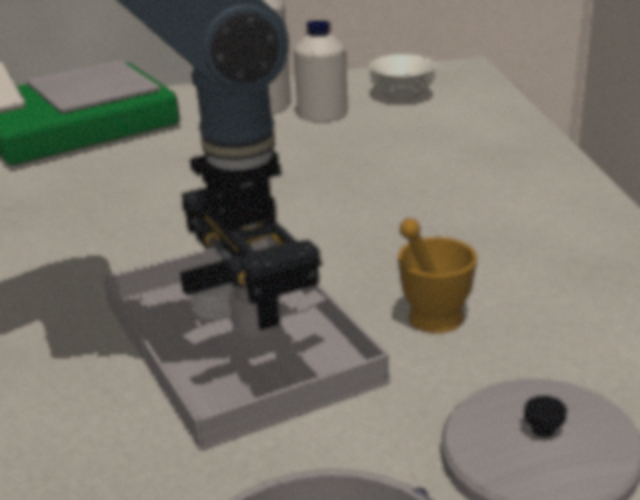

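The knife is level, blades along the tray's short side and clear of walls and nut. Lowering.

Request:
play_rows([
  [[0, 0, -0.015], [0, 0, 0]],
  [[0, 0, -0.03], [0, 0, 0]],
  [[0, 0, -0.043], [0, 0, 0]],
  [[0, 0, -0.051], [0, 0, 0]],
  [[0, 0, -0.055], [0, 0, 0]],
  [[0, 0, -0.055], [0, 0, 0]],
])

```text
time_s: 22.38
position: [0.5081, 0.1964, 0.0448]
tcp_rot: [[0.272, -0.0, 0.962], [-0.962, -0.0, 0.272], [-0.0, -1.0, -0.0]]
force: [0.5, 0.9, -1.3]
opening: 0.591
```

Request:
play_rows([
  [[0, 0, -0.001], [0, 0, 0]],
  [[0, 0, -0.002], [0, 0, 0]],
  [[0, 0, -0.0025], [0, 0, 0]],
  [[0, 0, -0.0025], [0, 0, 0]],
])

```text
time_s: 22.88
position: [0.5082, 0.1965, 0.0427]
tcp_rot: [[0.272, 0.0, 0.962], [-0.962, 0.0, 0.272], [0.0, -1.0, 0.0]]
force: [0.4, 0.2, -2.3]
opening: 0.593
```

Request:
play_rows([
  [[0, 0, -0.0006], [0, 0, 0]],
  [[0, 0, -0.0012], [0, 0, 0]],
  [[0, 0, -0.0012], [0, 0, 0]],
])

```text
time_s: 23.25
position: [0.5082, 0.1965, 0.0422]
tcp_rot: [[0.272, 0.0, 0.962], [-0.962, 0.0, 0.272], [0.0, -1.0, 0.0]]
force: [-1.4, 0.1, 5.2]
opening: 0.597
```

Contact. Releasing and rising.

Request:
play_rows([
  [[0, 0, 0.0006], [0, 0, 0]],
  [[0, 0, 0.0006], [0, 0, 0]],
  [[0, 0, 0.0006], [0, 0, 0]],
  [[0, 0, 0.0006], [0, 0, 0]],
  [[0, 0, 0.0006], [0, 0, 0]],
  [[0, 0, 0.0006], [0, 0, 0]],
], gripper=0.08)

```text
time_s: 24.0
position: [0.5081, 0.1964, 0.042]
tcp_rot: [[0.272, -0.0, 0.962], [-0.962, -0.0, 0.272], [-0.0, -1.0, -0.0]]
force: [0.2, 0.6, 0.3]
opening: 0.919
```

Request:
play_rows([
  [[0, 0, 0.01], [0, 0, 0]],
  [[0, 0, 0.04], [0, 0, 0]],
  [[0, 0, 0.09], [0, 0, 0]],
  [[0, 0, 0.14], [0, 0, 0]],
  [[0, 0, 0.2], [0, 0, 0]],
  [[-0.01, -0.05, 0.24], [0, 0, 0]],
  [[-0.01, -0.1, 0.24], [0, 0, 0]],
  [[-0.01, -0.15, 0.24], [0, 0, 0]],
  [[-0.01, -0.2, 0.24], [0, 0, 0]],
  [[-0.01, -0.2, 0.24], [0, 0, 0]],
])

```text
time_s: 25.25
position: [0.4982, -0.0065, 0.2828]
tcp_rot: [[0.267, 0.001, 0.964], [-0.964, -0.001, 0.267], [0.001, -1.0, 0.001]]
force: [0.2, -0.1, -0.2]
opening: 0.918
```

```bash
python3 - <<'E'
from h import *
c=cap('side');t=cap('top');cv2.imwrite('pics/s7.png',np.hstack([cv2.resize(c['frame'][130:450,150:480,::-1],(400,388)),cv2.resize(t['frame'][140:400,90:360,::-1],(400,388))]))
W=cloud(t);z=W[...,2]
for nm,x,y,zz in(('nut',.47,.332,.064),('hub',.508,.1965,.044)):
    m=(np.hypot(W[...,0]-x,W[...,1]-y)<.045)&(abs(z-zz)<.005);print(nm,m.sum(),cv2.minAreaRect((W[m][:,:2]*1000).astype(np.float32)))
m=(np.hypot(W[...,0]-.508,W[...,1]-.1965)>.034)&(np.hypot(W[...,0]-.508,W[...,1]-.1965)<.078)&(abs(z-.014)<.004);print('blade',z[m].mean(),z[m].std())
s=read_state();print(s['time_s'],s['position'],s['force'],s['opening'])
E
```

```text
nut 249 ((472.34210205078125, 330.3017578125), (73.61451721191406, 17.911558151245117), 17.171802520751953)
hub 165 ((509.12432861328125, 195.2023468017578), (49.54043197631836, 50.20820617675781), 1.9923030138015747)
blade 0.014506474553925466 0.0020369601685422253
25.35 [ 0.49779594 -0.00365896  0.28244578] [-0.56577102  0.95671138 -0.70030397] 0.9210966847911671
```

View pics/s7.png

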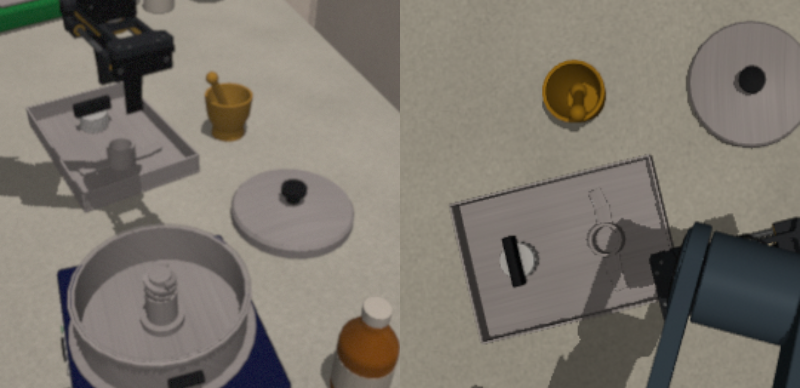

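Both parts lie flat in the tray, the nut upright at (515,260) and the knife hub at (605,238). The lid, bottle and mortar are untouched. Handing in.

```bash
python3 -c "
from rig import *
print(hand_in())"
```

```text
the job is handed in; nothing more can be done
None
```

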